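# Stand the fallen syrup bottle up in its caddy and close the keeper

### The arm

A 6-joint arm with a two-finger parallel gripper is mounted at the origin on the work surface. World frame = base frame: x ahead of the robot, y to its left, z up, the work surface at z = 0. Lengths are in mm, angles in rad, forces in N, time in s.
With the tool pointing down it reaches from about 375 to 925 mm from the base axis. Payload 5.7 kg.
Tool frame: the origin (TCP) lies at the centre of the arm's flange, where the gripper is bolted on; the fingertips stand 173 mm ahead of it and the grasp point (between the pads) lies 155 mm ahead of it (ctrl.grasp_offset is the distance from the TCP to the grasp point, in mm); z points along the fingers, y is the line along which they close (so a half turn about z gives the same grasp; the last joint's range is limited). The gripper opens to 85 mm and grips with 20 to 120 N. Pads are 22 mm wide; open, the fingers measure 114 mm over their backs; the gripper's body (76 mm by 85 mm) begins 54 mm behind the grasp point. The pads swing forward as they close: fully open they stand 13 mm farther back than shut.
Start: joints at [-1.32, 0.359, 1.51, -0, 1.272, -0.115], TCP at [214.606, -560.294, 404.667] pointing down, gripper open.
Joint ranges: [-2.97, 2.97], [-1.01, 2.36], [0.21, 2.38], [-0.96, 4.11], [0.2, 2.71], [-2.98, 2.98]. Speed limits (rad/s): [2.39, 2.39, 3.14, 3.14, 3.14, 3.14].

### API

Orientations are given as a unit quaternion [x, y, z, w].
In Python, from station import ctrl, imaging gives the robot as it stands.
- The arm moves only by the tool send_rows, never from a script. Its arguments are lists of equal length, an entry for each row: "claw": the opening, from 0 (shut) to 1 (fully open); "dp": the shift along the tool's x, y, z normalised to -1 to 1, where 1 is 0.04 m, a list of three; "turn": the turn, a rotation vector about the tool's x, y, z normalised to -1 to 1, where 1 is 0.12 rad, a list of three. In form: {"claw": [claw, ...], "dp": [[dx, dy, dz], ...], "turn": [[ax, ay, az], ...]}. A call has 1 to 20 rows; each row shifts and turns the commanded pose from where the row before left it, along the tool's axes as they then stand; what a row does not reach is not made up. A row lasts 1/12 s, in which the tool goes at most 41.7 mm and 7.16 degrees, less where a joint would pass 70% of its speed; a pose out of reach is approached as far as the arm can. A call with a number of a shift or a turn outside -1 to 1 is refused whole. A call with a gripper value outside its range is refused whole. The fingers move at their own pace and stop on an object; "newtons" is the grip in N (left out, the last holds). Time passes only in rows, so rows that do not move let the fingers close. It gives the time, the measured TCP pose, the force, the opening and the grip force at its end, in the units of the state.
- ctrl.sense(): the state, without advancing time (a new reading comes with each control period).
- imaging.capture(name): name is "scene" or "top" or "wrist"; returns the picture (400x640x3 uint8, red, green, blue); there is no depth.
- imaging.camera_info(name): a dict with "camera_matrix" (3x3 intrinsics, pixels), "origin" and "attitude" of the camera in the world. Camera axes: x right, y down, z forward; pixel columns grow to the right and rows downward; lengths in mm; the calibration is good to about 2 mm. A picture is of the moment at which its call begins: read the wrist's pose just before it. camera_info takes no time and is no camera call; for the wrist camera it gives the pose at the moment of the call.
- ctrl.finish_job(): hands the job in; it is judged then, once.
The state is a dict: "clock": time; "q": joint angles; "qd": joint speeds; "tau": joint torques, N m; "eef_pos": TCP position; "tool_rot": TCP orientation; "ft_force": force on the tool from outside, world axes, zero at the start; "wrist_torque": the same for the moment, N m; "grip_width": opening from 0.0 (shut) to 1.0 (fully open); "grasp_force": force on a finger pad.
Only numpy, scipy, OpenCV 4.12 (cv2) and the standard library are available. Lean on these libraries where they do the work, as an engineer would, in place of code of your own. Each camera call takes 0.05 s, during which the arm holds its last target. There are 200 camera calls.

### The job

The syrup bottle has fallen over in the bamboo bottle caddy because the sliding keeper was left open. Stand the bottle upright in the lane beside the jar and the shaker, without dropping it or knocking those over, then slide the keeper along, without ramming it, until the whole row is pressed tight against the back rest with no play left, and let go. Leave the bowl and the spatula where they are.

Things in the scene. Friction and masses are not known exactly. Their poses are not given: they have to be found in the camera images.
- bottle: fallen syrup bottle, 175 mm tall, about 0.36 kg: square amber body 56 x 56 mm up to 102 mm, sloping shoulder, then a red cap, 30 mm across from 128 mm to the top. Origin: centre of its underside; z along its axis to the cap. Starts on its side, cap towards the keeper. Its weight is about 60 mm above its base; it may swivel between the pads
- caddy: bamboo caddy fixed to the worktop, 94 x 480 mm. Origin: centre of its underside; z up, y along the lane to the closed end. Floor 12 mm above the worktop, lane 70 mm wide (x -35 to 35). Side rims 12 mm thick, top at z = 26 mm; beyond y = 105 mm the sides are 71 mm high (sweeping up from y = 60). End panel at y = 228, 104 mm high. A fixed back rest crosses the lane, see the shaker
- keeper (a joint): slide of the keeper along the caddy, m: 0 fully open (its face at y = -185 mm of the caddy), growing towards the jars (caddy +y), track end 0.24. It slides stiffly with 8 N of friction and stays where it is left; pushing bottle, jar and shaker along too takes 11 to 15 N in all; it stops hard when the closed-up row (176 mm long) meets the back rest
- keeper_face (a point): middle of the lower edge of the keeper's face, the grey upright plate across the lane that touches the bottle, 66 mm wide, top 55 mm above the worktop; axes as the caddy, y out of the face towards the jars. Behind the face (-y) runs a grey carriage 104 mm wide and 55 mm long, its top 34 mm above the worktop
- keeper_grip (a point): top centre of the keeper's orange grip fin, 36 mm behind the face and 70 mm above the worktop. The fin is 14 mm thick (across the lane, caddy x), 36 mm long (along the lane) and stands 36 mm above the carriage; axes as the caddy
- sugar_shaker: white sugar shaker with a steel dome and a blue band, 60 mm across, 137 mm tall, standing loose in the lane. Origin: centre of its underside, z up. Beyond the last of shaker and jar is the back rest, an upright wooden plate across the lane, top 83 mm above the worktop, clamped where the owner set it: its face is at y = 190 to 214 mm of the caddy (not measured), 1 to 9 mm behind the last one
- cinnamon_jar: brown cinnamon jar with a wooden lid, 60 mm across, 114 mm tall, standing in the lane beside the shaker; either of the two may be the one next to the bottle. Origin: centre of its underside, z up
- bowl: blue bowl, 140 mm across, 60 mm tall, on the worktop; a bystander. Origin: centre of its underside
- spatula: wooden spatula, 240 mm long, lying on the worktop; a bystander. Origin near its middle; x runs along it towards the blade
Mind the look-alikes: they are no part of the job. Of the things shaped like the bottle, the amber one is meant.

How it is judged:
By the outcome, as a careful person would: the job done as asked, in the order asked, and still so for the second after the job is handed in, with the robot touching nothing.
It also fails if it takes over 70 s, if anything falls off the work surface, if the arm or the gripper's body presses on something with over 40 N, if the wrist force passes 120 N, or if a joint passes its speed limit or range.

## Working session

There is one attempt and no reset: what is moved stays moved. The work goes in short steps, Python scripts to look and compute and a tool call to move; the robot and the scene stay as the last step left them, time stands still between calls to the robot, and variables do not carry over. Pictures are saved under pics/ and viewed, at most 10 in all, crops included, and the job is handed in when it is done.

Besides the shell and the picture viewer there is one more tool, called after "Request:" by a JSON object that holds its "api" and its "payload". send_rows: Moves the arm, as the interface text tells. Scaled input: -1 to 1 covers 0.04 m each way for a shift and 0.12 rad each way for a turn. Its arguments: {"type":"object","properties":{"claw":{"type":"array","items":{"type":"number"}},"dp":{"type":"array","items":{"type":"array","items":{"type":"number","minimum":-1,"maximum":1}}},"turn":{"type":"array","items":{"type":"array","items":{"type":"number","minimum":-1,"maximum":1}}},"newtons":{"type":"number"}},"required":["claw","dp","turn"]}

```bash
ls; mkdir -p pics
python3 - <<'E'
from station import ctrl, imaging
import cv2
s=ctrl.sense();print(s['clock'],s['eef_pos'],s['tool_rot'],ctrl.grasp_offset)
for n in ("scene","top"):
    cv2.imwrite(f"pics/{n}0.png",imaging.capture(n)[:,:,::-1]); i=imaging.camera_info(n);print(n,i)
E
```

```text
pics
0.0 [ 214.5152687  -559.94083306  403.85885986] [ 9.83318274e-01  1.81891020e-01 -6.13840265e-05 -9.08187017e-04] 154.70000000000002
scene {'camera_matrix': array([[480.61161881,   0.        , 314.73100642],
       [  0.        , 480.61161881, 203.194451  ],
       [  0.        ,   0.        ,   1.        ]]), 'origin': array([1615.51448018, -567.59437529, 1174.2434604 ]), 'attitude': array([ 0.80578457,  0.44713596, -0.19608329, -0.33515967])}
top {'camera_matrix': array([[518.50123504,   0.        , 321.54767959],
       [  0.        , 518.50123504, 199.29505322],
       [  0.        ,   0.        ,   1.        ]]), 'origin': array([ 403.28509705,  -16.57371556, 1762.97146744]), 'attitude': array([-0.70290166,  0.70711903, -0.05186824,  0.0567594 ])}
```

View pics/scene0.png

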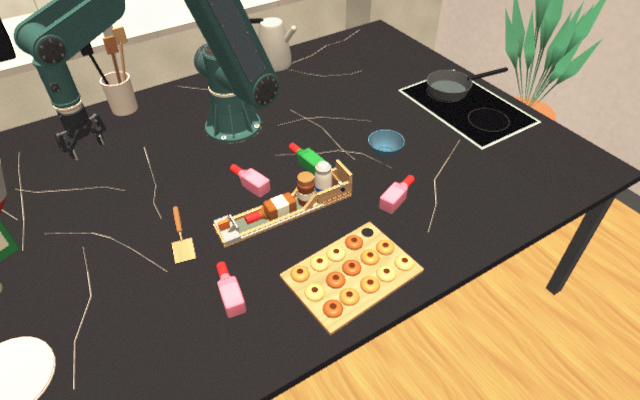

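View pics/top0.png

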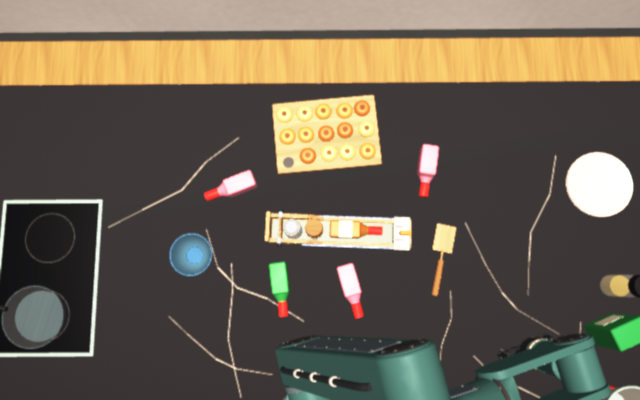

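The scene view shows the caddy around (285,205), with the shaker, the jar, the fallen amber bottle and the keeper. In the top view it spans (265–412, 212–250), with the keeper on the right. I'll enlarge both.

```bash
cat > h.py <<'E'
from station import ctrl, imaging
import numpy as np, cv2
from scipy.spatial.transform import Rotation as R
def ray(n,uv,info=None):
    i=info or imaging.camera_info(n); d=np.linalg.solve(i['camera_matrix'],[uv[0],uv[1],1.])
    return i['origin'],R.from_quat(i['attitude']).apply(d)
def atz(n,uv,z,info=None):
    o,d=ray(n,uv,info); return o+d*(z-o[2])/d[2]
def tri(obs):
    A=np.zeros((3,3));b=np.zeros(3)
    for o,d in obs:
        d=d/np.linalg.norm(d);P=np.eye(3)-np.outer(d,d);A+=P;b+=P@o
    x=np.linalg.solve(A,b); return x,[np.linalg.norm(np.cross(x-o,d/np.linalg.norm(d))) for o,d in obs]
def proj(n,p,info=None):
    i=info or imaging.camera_info(n); c=R.from_quat(i['attitude']).inv().apply(np.array(p)-i['origin']); u=i['camera_matrix']@c; return u[:2]/u[2]
E
python3 - <<'E'
from h import *
t=cv2.imread('pics/top0.png')[200:260,256:416]; s=cv2.imread('pics/scene0.png')[155:250,205:365]
f=lambda a:cv2.resize(a,None,fx=5,fy=5,interpolation=cv2.INTER_CUBIC)
cv2.imwrite('pics/t1.png',f(t));cv2.imwrite('pics/s1.png',f(s))
for uv in [(265,213),(412,218),(410,250),(265,243),(330,230),(380,231)]: print(uv,atz('top',uv,26).round())
E
```

```text
(265, 213) [627. 186.  26.]
(412, 218) [ 607. -309.   26.]
(410, 250) [ 499. -299.   26.]
(265, 243) [526. 185.  26.]
(330, 230) [568. -33.  26.]
(380, 231) [ 564. -201.   26.]
```

View pics/t1.png

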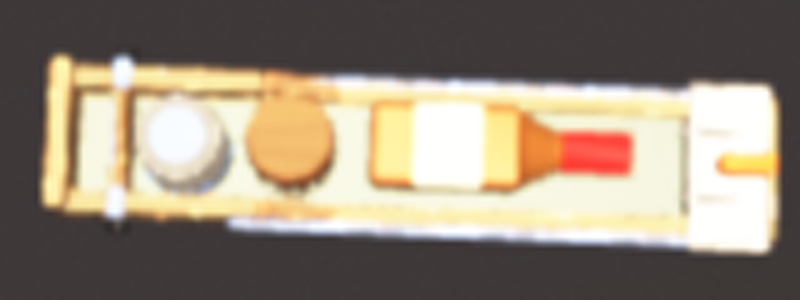

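View pics/s1.png

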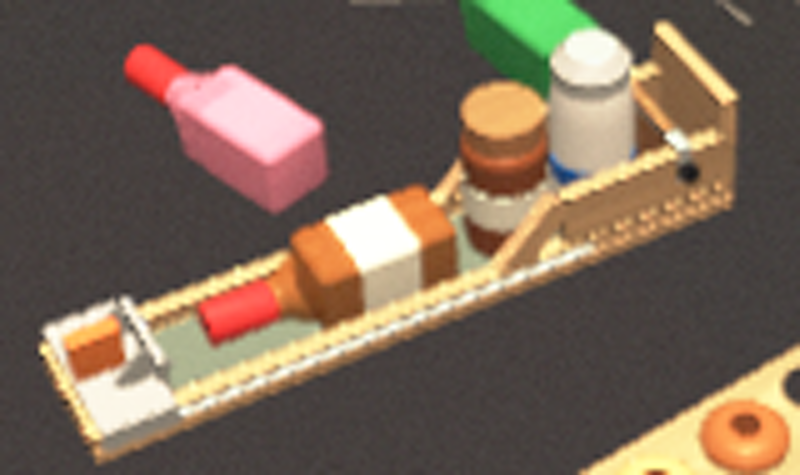

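In the enlarged top crop, the fin is around (748,164), the cap spans (560–632, 133–175), the bottle's base edge runs (370, 100–187), and the jar is next to the bottle. In the scene crop, the cap centre is near (240,312) and the top base corners are near (418,187) and (455,214). Next I'll triangulate these.

Run:
```python
from h import *
T=lambda x,y:ray('top',(256+(x+.5)/5-.5,200+(y+.5)/5-.5))
S=lambda x,y:ray('scene',(205+(x+.5)/5-.5,155+(y+.5)/5-.5))
P={}
for n,a,b in [('fin',(748,164),(93,333)),('cap',(596,154),(240,312)),('baseA',(370,187),(418,187)),('baseB',(370,100),(455,214)),
 ('panelA',(44,208),(660,25)),('panelB',(52,57),(735,92)),('jarlid',(292,138),(503,108)),('shaker',(178,128),(592,45)),('keepfrontA',(690,250),(125,298)),('carrBackB',(776,88),(100,437)),('carrFrontB',(690,85),(180,402))]:
    x,e=tri([T(*a),S(*b)]);P[n]=x;print(n,x.round(1),np.round(e,1))
for n,z in [((690,85),34),((690,250),34),((776,88),34),((772,252),34),((52,57),104),((44,208),104),((70,62),104)]:
    o,d=T(*n);print(n,(o+d*(z-o[2])/d[2]).round(1))
for n in [(632,133),(632,175),(560,133),(560,175),(370,100),(370,187)]:
    for z in(40,68):
        o,d=T(*n);print(n,(o+d*(z-o[2])/d[2]).round(1))
print(imaging.camera_info('wrist'))
```

```text
fin [ 554.4 -278.8   68.9] [0.3 0.3]
cap [ 564.  -182.3   42.9] [0.5 0.5]
baseA [540.8 -32.8  62.1] [1.7 1.7]
baseB [595.8 -33.6  81.4] [2.3 2.3]
panelA [524.8 175.5 101.3] [3. 3.]
panelB [621.4 171.2 111.1] [2.1 2.1]
jarlid [567.6  18.7 128.4] [0.3 0.3]
shaker [571.1  87.9 154.1] [1.2 1.2]
keepfrontA [ 501.6 -241.2   34.3] [2.6 2.6]
carrBackB [ 608.4 -303.7   35.9] [0.1 0.1]
carrFrontB [ 610.2 -247.4   37. ] [1.3 1.3]
(690, 85) [ 611.  -246.6   34. ]
(690, 250) [ 500.7 -243.7   34. ]
(776, 88) [ 608.6 -304.2   34. ]
(772, 252) [ 499. -298.   34.]
(52, 57) [623.4 173.8 104. ]
(44, 208) [525.9 177.9 104. ]
(70, 62) [620.1 162.1 104. ]
(632, 133) [ 578.3 -206.3   40. ]
(632, 133) [ 575.5 -203.3   68. ]
(632, 175) [ 550.3 -205.7   40. ]
(632, 175) [ 547.9 -202.6   68. ]
(560, 133) [ 578.6 -158.4   40. ]
(560, 133) [ 575.8 -156.1   68. ]
(560, 175) [ 550.6 -157.9   40. ]
(560, 175) [ 548.2 -155.6   68. ]
(370, 100) [601.5 -31.9  40. ]
(370, 100) [598.3 -31.6  68. ]
(370, 187) [543.3 -31.4  40. ]
(370, 187) [541.1 -31.2  68. ]
{'camera_matrix': array([[306.36583416,   0.        , 322.72961796],
       [  0.        , 306.36583416, 198.82091662],
       [  0.        ,   0.        ,   1.        ]]), 'origin': array([ 287.01995469, -532.96947731,  372.50809307]), 'attitude': array([ 0.81431043, -0.55957025, -0.08809339,  0.12656705])}
```

```bash
cat >> h.py <<'E'
YAW=-0.043; U=np.array([np.sin(-YAW),np.cos(YAW),0])  # caddy +y
def ori(a,yaw=YAW):  # tool y = caddy x, tool z leans a towards caddy +y from straight down
    x=np.array([-np.sin(yaw),np.cos(yaw),0]);y=np.array([np.cos(yaw),np.sin(yaw),0]);z=np.array([0,0,-1.])
    return R.from_matrix(np.c_[x,y,z])*R.from_rotvec([0,a,0])
def tcp(g,Ro,off=154.7): return np.array(g)-off*Ro.apply([0,0,1])
def rows(p0,R0,p1,R1,N):
    rv=(R0.inv()*R1).as_rotvec()/N; q=R.from_rotvec(rv); M=np.zeros((3,3));A=np.eye(3)
    for _ in range(N): M+=A; A=A@q.as_matrix()
    dp=np.linalg.solve(M,R0.inv().apply(p1-p0))
    return (dp/40).round(4),(rv/.12).round(4)
def plan(g,a,N,p0=None,R0=None,yaw=YAW):
    s=ctrl.sense(); p0=s['eef_pos'] if p0 is None else p0; R0=R.from_quat(s['tool_rot']) if R0 is None else R0
    R1=ori(a,yaw);p1=tcp(g,R1);print(N,*[v.tolist() for v in rows(p0,R0,p1,R1,N)]);return p1,R1
E
python3 - <<'E'
from h import *
a=np.radians(20);g=np.array([564.,-185,50]);d=ori(a).apply([0,0,1]);print(d)
p,r=plan(g-80*d,a,16); plan(g,a,5,p,r)
E
```

```text
[ 0.01470233  0.34170399 -0.93969262]
16 [0.6964, 0.1674, 0.3216] [0.1048, 0.1602, -0.5989]
5 [-0.0, 0.0, 0.4] [0.0, 0.0, 0.0]
```

Request:
{"api": "send_rows", "payload": {"claw": [1,1,1,1,1,1,1,1,1,1,1,1,1,1,1,1,1,1], "dp": [[0.6964,0.1674,0.3216],[0.6964,0.1674,0.3216],[0.6964,0.1674,0.3216],[0.6964,0.1674,0.3216],[0.6964,0.1674,0.3216],[0.6964,0.1674,0.3216],[0.6964,0.1674,0.3216],[0.6964,0.1674,0.3216],[0.6964,0.1674,0.3216],[0.6964,0.1674,0.3216],[0.6964,0.1674,0.3216],[0.6964,0.1674,0.3216],[0.6964,0.1674,0.3216],[0.6964,0.1674,0.3216],[0.6964,0.1674,0.3216],[0.6964,0.1674,0.3216],[0,0,0],[0,0,0]], "turn": [[0.1048,0.1602,-0.5989],[0.1048,0.1602,-0.5989],[0.1048,0.1602,-0.5989],[0.1048,0.1602,-0.5989],[0.1048,0.1602,-0.5989],[0.1048,0.1602,-0.5989],[0.1048,0.1602,-0.5989],[0.1048,0.1602,-0.5989],[0.1048,0.1602,-0.5989],[0.1048,0.1602,-0.5989],[0.1048,0.1602,-0.5989],[0.1048,0.1602,-0.5989],[0.1048,0.1602,-0.5989],[0.1048,0.1602,-0.5989],[0.1048,0.1602,-0.5989],[0.1048,0.1602,-0.5989],[0,0,0],[0,0,0]], "newtons": 25}}

```text
clock: 1.6
eef_pos: [560.9, -264.0, 270.2]
tool_rot: [0.71, 0.682, 0.125, -0.12]
ft_force: [-0.5, -0.2, 0.1]
grip_width: 1.003
grasp_force: 0.0
```

Run:
```python
from h import *
s=ctrl.sense();i=imaging.camera_info('wrist');im=imaging.capture('wrist')
Ro=R.from_quat(s['tool_rot']);print(s['clock'],s['q'].round(3) if hasattr(s['q'],'round') else s['q'],s['eef_pos'],Ro.as_matrix().round(3).tolist())
np.savez('w1.npz',o=i['origin'],a=i['attitude'],K=i['camera_matrix']);print(i['origin'],i['attitude'])
cv2.imwrite('pics/w1.png',im[:,:,::-1])
for p in [(564,-182,40),(571,-32,68),(554.4,-279,70)]: print(proj('wrist',p,i).round(1))
```

```text
1.6 [-0.643  0.577  1.539  0.301  1.243 -0.731] [ 560.8739564  -263.97429989  270.24016513] [[0.038, 0.999, 0.013], [0.939, -0.041, 0.341], [0.341, -0.001, -0.94]]
[ 563.84139445 -181.0846463   267.30000123] [ 9.99613538e-01 -1.99877326e-02 -1.92036782e-04 -1.93191192e-02]
[323.3 211.9]
[324.9 -12.7]
[314.3 366.4]
```

View pics/w1.png

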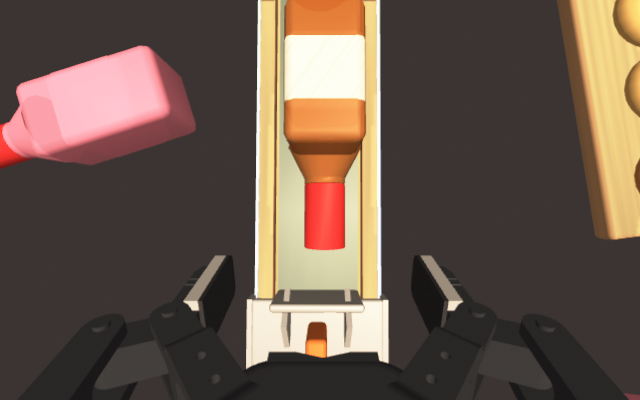

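The wrist view shows the cap at columns 305–345, rows 180–248, centre about (325,214). My estimate projects to (323,212), so it's good to about 1.5 mm. I'll descend with a 1 mm sideways correction, then close.

Request:
{"api": "send_rows", "payload": {"claw": [0.8,0.8,0.8,0.8,0.8,0.8,0,0,0,0,0,0,0,0], "dp": [[-0.006,0.005,0.4],[-0.006,0.005,0.4],[-0.006,0.005,0.4],[-0.006,0.005,0.4],[-0.006,0.005,0.4],[0,0,0],[0,0,0],[0,0,0],[0,0,0],[0,0,0],[0,0,0],[0,0,0],[0,0,0],[0,0,0]], "turn": [[0,0,0],[0,0,0],[0,0,0],[0,0,0],[0,0,0],[0,0,0],[0,0,0],[0,0,0],[0,0,0],[0,0,0],[0,0,0],[0,0,0],[0,0,0],[0,0,0]], "newtons": 30}}

```text
clock: 2.82
eef_pos: [563.3, -240.7, 196.4]
tool_rot: [0.711, 0.682, 0.125, -0.118]
ft_force: [-1.9, -4.8, 6.1]
grip_width: 0.337
grasp_force: 31.0
```

Request:
{"api": "send_rows", "payload": {"claw": [0,0,0,0,0,0,0,0,0,0,0,0,0,0], "dp": [[0.05,0,-0.14],[0.102,0,-0.282],[0.102,0,-0.282],[0.102,0,-0.282],[0.102,0,-0.282],[0.102,0,-0.282],[0.102,0,-0.282],[0.102,0,-0.282],[0.102,0,-0.282],[0.102,0,-0.282],[0.102,0,-0.282],[0.102,0,-0.282],[0.05,0,-0.14],[0,0,0]], "turn": [[0,0,0],[0,0,0],[0,0,0],[0,0,0],[0,0,0],[0,0,0],[0,0,0],[0,0,0],[0,0,0],[0,0,0],[0,0,0],[0,0,0],[0,0,0],[0,0,0]]}}

```text
clock: 3.98
eef_pos: [563.4, -240.1, 341.5]
tool_rot: [0.711, 0.682, 0.126, -0.118]
ft_force: [0.4, -0.1, -0.3]
grip_width: 0.004
grasp_force: 0.0
```

Run:
```python
from h import *
s=ctrl.sense();print(s['clock'],s['ft_force'],s['wrist_torque'],s['grip_width'],s['q'])
w=imaging.capture('wrist');sc=imaging.capture('scene')
c=cv2.resize(sc[130:250,190:370],None,fx=2.2,fy=2.2,interpolation=cv2.INTER_CUBIC);w=cv2.resize(w,(400,250))
H=c.shape[0];w=cv2.copyMakeBorder(w,0,H-250,0,0,cv2.BORDER_CONSTANT)
cv2.imwrite('pics/l1.png',np.hstack([c,w])[:,:,::-1])
```

```text
3.9833 [ 0.36347273 -0.10392236 -0.32716924] [-0.19049443 -0.01569458  0.0643133 ] 0.004367442732331772 [-0.61057991  0.48374195  1.5047996   0.29965571  1.35129553 -0.66308766]
```

View pics/l1.png

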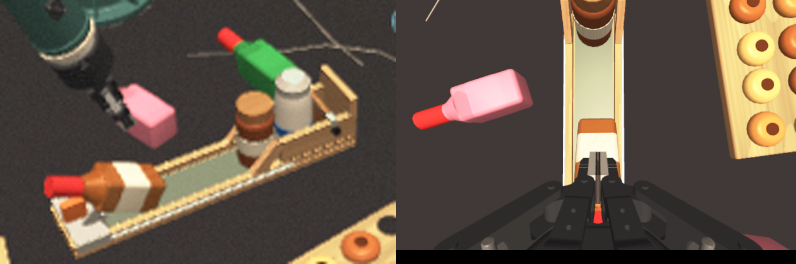

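The cap slipped out: the pads pinched it too high. The bottle is now leaning with its cap on the keeper's plate, at about (65,185) in the left panel, and its base in the lane at about (160,185). I'll measure the new pose.

Run:
```python
from h import *
s=imaging.capture('scene')[180:260,200:300];t=imaging.capture('top')[200:260,320:420]
f=lambda a:cv2.resize(a,None,fx=5,fy=5,interpolation=cv2.INTER_CUBIC)
im=np.vstack([f(t),f(s)])[:,:,::-1]
im=im[:600] if 0 else im
cv2.imwrite('pics/m1.png',cv2.resize(im,(428,600)) if 0 else im[:700]); print(im.shape)
a=f(t);b=f(s[5:65]);cv2.imwrite('pics/m2.png',np.vstack([a,b])[:,:,::-1])
```

```text
(700, 500, 3)
```

View pics/m2.png

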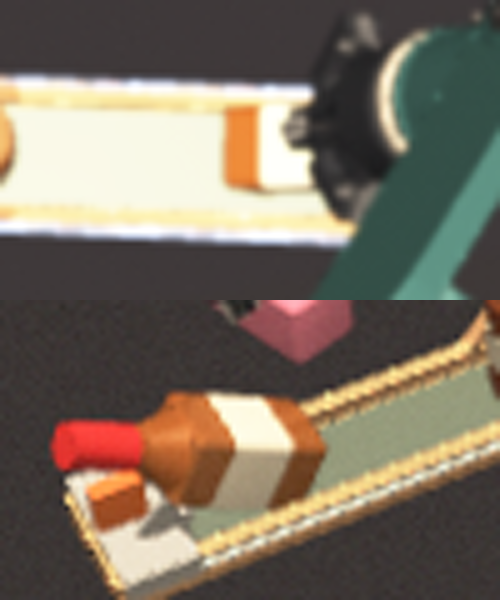

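Run:
```python
from h import *
from scipy.optimize import least_squares
I={n:imaging.camera_info(n) for n in('top','scene')}
t=lambda x,y:('top',(320+x/5-.4,200+y/5-.4)); s=lambda x,y:('scene',(200+x/5-.4,185+(y-300)/5-.4))
# bottle frame: z axis, local x=lateral(+world x), local y = 'up' perp
obs=[((0,0,175),s(67,447)),((0,0,128),s(141,446)),((28,28,0),s(325,445)),((28,-28,0),s(305,503)),((28,28,0),t(226,106)),((-28,28,0),t(226,188))]
def pose(v):
    b=v[:3];th,ya=v[3:]
    ax=R.from_euler('z',ya).apply([0,-np.cos(th),np.sin(th)]);lx=R.from_euler('z',ya).apply([1,0,0]);up=np.cross(ax,lx);up*=np.sign(up[2])
    return b,lx,up,ax
def f(v):
    b,lx,up,ax=pose(v)
    return np.concatenate([proj(n,b+c[0]*lx+c[1]*up+c[2]*ax,I[n])-np.array(uv) for c,(n,uv) in obs])
r=least_squares(f,[565,-165,40,.5,-.04]);print(r.x.round(3),r.fun.round(1))
b,lx,up,ax=pose(r.x)
for l in(85,102,128,151,175):print(l,(b+l*ax).round(1))
print('low corner',(b-28*up).round(1))
```

```text
[ 5.67071e+02 -1.60855e+02  4.55490e+01  5.49000e-01  5.10000e-02] [ 0.2 -0.2 -1.6  0.2  1.9 -1.1 -0.6  1.2 -0.7 -0.2  0.5  0.4]
85 [ 570.8 -233.3   89.9]
102 [ 571.5 -247.8   98.7]
128 [ 572.6 -269.9  112.3]
151 [ 573.6 -289.5  124.3]
175 [ 574.7 -310.   136.8]
low corner [ 567.8 -175.4   21.7]
```

Run:
```python
from h import *
a=np.radians(30);g=np.array([571.,-288,118]);d=ori(a).apply([0,0,1])
plan(g-90*d,a,8)
```

```text
8 [-0.4969, 0.0327, -0.1943] [-0.0001, 0.1829, -0.0]
```

Request:
{"api": "send_rows", "payload": {"claw": [0,0,0,1,1,1,1,1,1,1], "dp": [[-0.497,0.033,-0.194],[-0.497,0.033,-0.194],[-0.497,0.033,-0.194],[-0.497,0.033,-0.194],[-0.497,0.033,-0.194],[-0.497,0.033,-0.194],[-0.497,0.033,-0.194],[-0.497,0.033,-0.194],[0,0,0],[0,0,0]], "turn": [[0,0.183,0],[0,0.183,0],[0,0.183,0],[0,0.183,0],[0,0.183,0],[0,0.183,0],[0,0.183,0],[0,0.183,0],[0,0,0],[0,0,0]]}}

```text
clock: 5.02
eef_pos: [565.6, -411.4, 328.7]
tool_rot: [0.698, 0.667, 0.187, -0.179]
ft_force: [0.6, 0.4, 0.6]
grip_width: 0.973
grasp_force: 0.0
```

Run:
```python
from h import *
s=ctrl.sense();i=imaging.camera_info('wrist');im=imaging.capture('wrist')
np.savez('w2.npz',origin=i['origin'],attitude=i['attitude'],camera_matrix=i['camera_matrix'])
print(s['eef_pos'],i['origin'],R.from_quat(i['attitude']).as_matrix().round(3).tolist())
cv2.imwrite('pics/w2.png',im[:,:,::-1])
for p in [(573.6,-289.5,120),(574.7,-310,132),(572.6,-270,108)]: print(proj('wrist',p,i).round(1))
# red-cap pixels in wrist and top and scene
for n in('wrist','top','scene'):
    m=im if n=='wrist' else imaging.capture(n); h=m.astype(int)
    k=((h[...,0]>130)&(h[...,1]<70)&(h[...,2]<80)).astype('uint8')
    c=cv2.connectedComponentsWithStats(k);print(n,[(c[2][j].tolist(),c[3][j].round(1).tolist()) for j in range(1,c[0]) if c[2][j][4]>25])
```

```text
[ 565.56236151 -411.43075014  328.71544884] [ 568.87742256 -329.45855097  340.55513726] [[0.999, -0.043, 0.009], [-0.044, -0.976, 0.213], [-0.001, -0.213, -0.977]]
[327.  209.5]
[330.3 235.9]
[324.4 187.8]
wrist [([611, 27, 17, 14, 170], [619.2, 33.6]), ([544, 35, 17, 14, 171], [552.2, 41.3]), ([51, 71, 61, 36, 749], [78.3, 93.0]), ([632, 86, 8, 14, 87], [636.2, 92.0]), ([559, 91, 18, 15, 201], [567.8, 97.9]), ([294, 179, 41, 71, 2550], [314.3, 214.6]), ([447, 269, 46, 15, 352], [470.8, 275.6]), ([464, 292, 28, 13, 154], [478.8, 299.1])]
top [([419, 181, 11, 16, 88], [423.6, 189.6]), ([204, 187, 16, 14, 83], [210.5, 194.7]), ([403, 223, 17, 11, 134], [411.7, 228.0]), ([278, 301, 11, 17, 89], [282.7, 309.9]), ([605, 386, 10, 4, 31], [608.8, 387.4])]
scene [([289, 142, 11, 12, 38], [292.6, 147.1]), ([230, 165, 8, 11, 28], [233.4, 170.6]), ([403, 175, 12, 12, 36], [410.0, 179.9]), ([210, 209, 19, 10, 128], [218.0, 214.3]), ([216, 261, 13, 16, 55], [221.4, 267.4])]
```

View pics/w2.png

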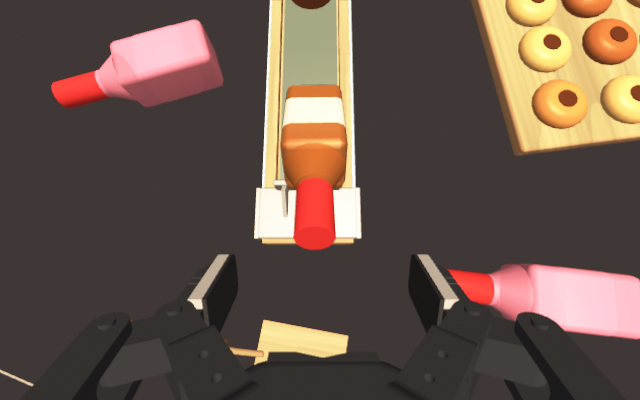

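The wrist view shows the cap at columns 294–335 with centroid (314,215), free above the keeper. Next I'll triangulate from the three red centroids.

Run:
```python
from h import *
w=dict(np.load('w2.npz'))
C,e=tri([ray('wrist',(314.3,214.6),w),ray('top',(411.7,228)),ray('scene',(218,214.3))]);print(C.round(1),np.round(e,1))
# axis direction from wrist: cap join ~(315,181) and tip end (314,240)
for a in(25,30):
    for g in(C,):
        a_=np.radians(a);d=ori(a_).apply([0,0,1]); plan(g+6*U*0+4*d*0,a_,6)
```

```text
[ 564.1 -292.6  116.3] [0.3 0.3 0.6]
6 [0.0451, -0.0288, 0.3706] [-0.0006, -0.1219, 0.0008]
6 [-0.0246, -0.0288, 0.3694] [-0.0006, -0.0007, 0.0008]
```

Request:
{"api": "send_rows", "payload": {"claw": [1,1,1,1,1,1,1,0,0,0,0,0,0,0,0], "dp": [[-0.025,-0.029,0.41],[-0.025,-0.029,0.41],[-0.025,-0.029,0.41],[-0.025,-0.029,0.41],[-0.025,-0.029,0.41],[-0.025,-0.029,0.41],[0,0,0],[0,0,0],[0,0,0],[0,0,0],[0,0,0],[0,0,0],[0,0,0],[0,0,0],[0,0,0]], "turn": [[0,0,0],[0,0,0],[0,0,0],[0,0,0],[0,0,0],[0,0,0],[0,0,0],[0,0,0],[0,0,0],[0,0,0],[0,0,0],[0,0,0],[0,0,0],[0,0,0],[0,0,0]], "newtons": 50}}

```text
clock: 6.42
eef_pos: [560.8, -366.7, 242.8]
tool_rot: [0.698, 0.668, 0.187, -0.178]
ft_force: [-3.0, -3.6, 6.0]
grip_width: 0.34
grasp_force: 49.1
```

Run:
```python
from h import *
p,r=plan([565,-285,140],np.radians(30),4)
plan([567,-200,195],np.radians(0),10,p,r)
```

```text
4 [0.1214, 0.0047, -0.1552] [0.001, 0.0025, 0.001]
10 [0.448, -0.0041, -0.067] [0.0, -0.4363, 0.0]
```

Request:
{"api": "send_rows", "payload": {"claw": [0,0,0,0,0,0,0,0,0,0,0,0,0,0,0], "dp": [[0.12,0.005,-0.155],[0.12,0.005,-0.155],[0.12,0.005,-0.155],[0.12,0.005,-0.155],[0.448,-0.004,-0.067],[0.448,-0.004,-0.067],[0.448,-0.004,-0.067],[0.448,-0.004,-0.067],[0.448,-0.004,-0.067],[0.448,-0.004,-0.067],[0.448,-0.004,-0.067],[0.448,-0.004,-0.067],[0.448,-0.004,-0.067],[0.448,-0.004,-0.067],[0,0,0]], "turn": [[0,0,0],[0,0,0],[0,0,0],[0,0,0],[0,-0.436,0],[0,-0.436,0],[0,-0.436,0],[0,-0.436,0],[0,-0.436,0],[0,-0.436,0],[0,-0.436,0],[0,-0.436,0],[0,-0.436,0],[0,-0.436,0],[0,0,0]]}}

```text
clock: 7.67
eef_pos: [567.0, -195.7, 350.3]
tool_rot: [0.721, 0.693, 0.0, 0.0]
ft_force: [0.1, 1.4, -3.5]
grip_width: 0.338
grasp_force: 49.7
```

Run:
```python
from h import *
s=ctrl.sense();print(s['clock'],s['eef_pos'],s['ft_force'],s['wrist_torque'],s['grip_width'],s['q'])
w=imaging.capture('wrist');sc=imaging.capture('scene')
c=cv2.resize(sc[100:250,190:370],None,fx=2.2,fy=2.2,interpolation=cv2.INTER_CUBIC);w=cv2.resize(w,(400,250))
H=c.shape[0];w=cv2.copyMakeBorder(w,0,H-250,0,0,cv2.BORDER_CONSTANT)
cv2.imwrite('pics/l2.png',np.hstack([c,w])[:,:,::-1])
```

```text
7.6667 [ 567.0140902  -195.65974225  350.28597675] [ 0.13270318  1.41368343 -3.54582654] [-0.13288336 -0.0120395   0.04944984] 0.33845732551365393 [-4.47575847e-01  4.10503426e-01  1.57456717e+00  5.82015829e-04
  1.15546656e+00 -4.07284839e-01]
```

View pics/l2.png

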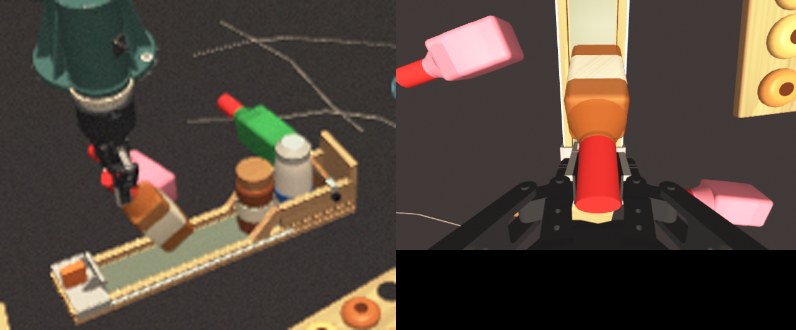

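The bottle is held. In the left panel it leans with its lowest corner at about (165,250) and right corner at about (192,230). I'll fit the tilt to that.

Run:
```python
from h import *
g=np.array([567,-196,196.]) 
for t in (20,28,34,40,46):
    th=np.radians(t);lx=np.array([1,-.043,0]);ax=-np.sin(th)*U+np.cos(th)*np.array([0,0,1]);up=np.cross(ax,lx);up*=np.sign(up[2])
    b=g-150*ax
    print(t,[((proj('scene',b+28*i*lx+28*j*up)-[190,100])*2.2).round().tolist() for i,j in((1,1),(1,-1),(-1,1),(-1,-1))],(b-28*up).round())
```

```text
20 [[185.0, 245.0], [154.0, 267.0], [169.0, 222.0], [138.0, 243.0]] [ 568. -171.   45.]
28 [[195.0, 235.0], [166.0, 259.0], [179.0, 212.0], [150.0, 236.0]] [ 569. -150.   50.]
34 [[202.0, 227.0], [175.0, 253.0], [185.0, 204.0], [159.0, 230.0]] [ 570. -135.   56.]
40 [[208.0, 219.0], [183.0, 246.0], [191.0, 196.0], [167.0, 223.0]] [ 570. -121.   63.]
46 [[213.0, 210.0], [191.0, 239.0], [196.0, 188.0], [175.0, 216.0]] [ 571. -108.   72.]
```

Run:
```python
from h import *
plan([559,-190,192],np.radians(-29),8)
```

```text
8 [0.2713, -0.0266, 0.0108] [0.0014, -0.5284, 0.0017]
```

Request:
{"api": "send_rows", "payload": {"claw": [0,0,0,0,0,0,0,0,0,0], "dp": [[0.271,-0.027,0.011],[0.271,-0.027,0.011],[0.271,-0.027,0.011],[0.271,-0.027,0.011],[0.271,-0.027,0.011],[0.271,-0.027,0.011],[0.271,-0.027,0.011],[0.271,-0.027,0.011],[0,0,0],[0,0,0]], "turn": [[0.001,-0.528,0.002],[0.001,-0.528,0.002],[0.001,-0.528,0.002],[0.001,-0.528,0.002],[0.001,-0.528,0.002],[0.001,-0.528,0.002],[0.001,-0.528,0.002],[0.001,-0.528,0.002],[0,0,0],[0,0,0]]}}

```text
clock: 8.6
eef_pos: [562.2, -116.4, 325.7]
tool_rot: [0.7, 0.669, -0.181, 0.171]
ft_force: [-0.7, -0.7, -4.3]
grip_width: 0.339
grasp_force: 49.7
```

Run:
```python
from h import *
s=ctrl.sense();Ro=R.from_quat(s['tool_rot']);g=s['eef_pos']+154.7*Ro.apply([0,0,1]);print(s['clock'],g,s['q'])
w=imaging.capture('wrist');sc=imaging.capture('scene');t=imaging.capture('top')
c=cv2.resize(sc[140:250,200:300],None,fx=4,fy=4,interpolation=cv2.INTER_CUBIC);w=cv2.resize(w,(400,250))
t=cv2.resize(t[200:260,320:420],None,fx=4,fy=4,interpolation=cv2.INTER_CUBIC)[:190]
cv2.imwrite('pics/l3.png',np.hstack([c,np.vstack([w,t])])[:,:,::-1])
lx=np.array([1,-.043,0]);b=g-[0,0,150]
for j in range(1):print([((proj('scene',b+28*i*lx+28*k*U+[0,0,z])-[200,140])*4).round().tolist() for z in(0,102) for i,k in((1,1),(1,-1),(-1,-1))])
```

```text
8.6 [ 558.51404487 -191.0027816   190.26680472] [-0.15744118  0.42603169  1.69618634 -0.58908018  1.04354071  0.19616683]
[[244.0, 319.0], [181.0, 344.0], [154.0, 301.0], [232.0, 229.0], [165.0, 254.0], [138.0, 211.0]]
```

View pics/l3.png

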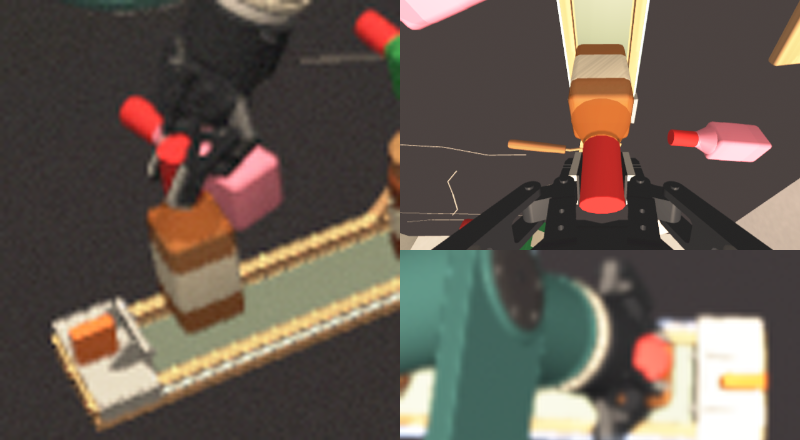

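Run:
```python
from h import *
plan([559,-190,167],np.radians(-33),8)
```

```text
8 [0.0796, -0.0016, 0.0625] [-0.0013, -0.0736, -0.0038]
```

Request:
{"api": "send_rows", "payload": {"claw": [0,0,0,0,0,0,0,0,0], "dp": [[0.08,-0.002,0.062],[0.08,-0.002,0.062],[0.08,-0.002,0.062],[0.08,-0.002,0.062],[0.08,-0.002,0.062],[0.08,-0.002,0.062],[0.08,-0.002,0.062],[0.08,-0.002,0.062],[0,0,0]], "turn": [[-0.001,-0.074,-0.004],[-0.001,-0.074,-0.004],[-0.001,-0.074,-0.004],[-0.001,-0.074,-0.004],[-0.001,-0.074,-0.004],[-0.001,-0.074,-0.004],[-0.001,-0.074,-0.004],[-0.001,-0.074,-0.004],[0,0,0]]}}

```text
clock: 9.5
eef_pos: [561.8, -104.0, 295.3]
tool_rot: [0.691, 0.664, -0.207, 0.197]
ft_force: [-0.0, 0.4, -4.8]
grip_width: 0.343
grasp_force: 49.8
```

Nothing has touched yet. I'll lower 2 mm per row and watch the force.

Request:
{"api": "send_rows", "payload": {"claw": [0,0,0,0], "dp": [[0.027,0,0.042],[0.027,0,0.042],[0.027,0,0.042],[0,0,0]], "turn": [[0,0,0],[0,0,0],[0,0,0],[0,0,0]]}}

```text
clock: 9.83
eef_pos: [562.5, -105.6, 292.8]
tool_rot: [0.691, 0.663, -0.207, 0.199]
ft_force: [-4.3, -1.5, 10.8]
grip_width: 0.339
grasp_force: 51.2
```

Request:
{"api": "send_rows", "payload": {"claw": [0,0,0], "dp": [[0.027,0,0.042],[0.027,0,0.042],[0,0,0]], "turn": [[0,0,0],[0,0,0],[0,0,0]]}}

```text
clock: 10.08
eef_pos: [562.3, -106.9, 291.3]
tool_rot: [0.691, 0.663, -0.209, 0.2]
ft_force: [-8.0, -1.9, 27.4]
grip_width: 0.336
grasp_force: 52.5
```

Run:
```python
from h import *
w=np.load('w1.npz');i=dict(origin=w['o'],attitude=w['a'],camera_matrix=w['K'])
print('lane mid w1',atz('wrist',(318.7,212),26,i),[atz('wrist',(c,212),26,i)[0].round(1) for c in(258,276,362,380)])
s=ctrl.sense();g=s['eef_pos']+154.7*R.from_quat(s['tool_rot']).apply([0,0,1]);print('grasp',g)
I=imaging.camera_info('scene');im=imaging.capture('scene');cv2.imwrite('pics/n1.png',im[:,:,::-1])
hsv=cv2.cvtColor(im,cv2.COLOR_RGB2HSV)
am=((hsv[...,0]>=5)&(hsv[...,0]<=16)&(hsv[...,1]>150)&(hsv[...,2]>60))
reg=np.zeros_like(am);reg[180:228,228:266]=1;am&=reg
print(am.sum())
# per column: top and bottom amber row
for c in range(230,266):
    r=np.where(am[:,c])[0]
    if len(r): print(c,r.min(),r.max(),end=' | ')
print()
lx=np.array([1,-.043,0])
for zb in(12,20,26):
    b=np.array([g[0],g[1],zb]);print(zb,[proj('scene',b+28*i*lx+28*k*U+[0,0,z],I).round(1).tolist() for z in(0,14,102) for i,k in((1,1),(1,-1),(-1,-1))])
wi=imaging.capture('wrist');cv2.imwrite('pics/n2.png',wi[:,:,::-1]);h=cv2.cvtColor(wi,cv2.COLOR_RGB2HSV);iw=imaging.camera_info('wrist')
a=(h[...,0]>=5)&(h[...,0]<=16)&(h[...,1]>150)&(h[...,2]>60)
for r in range(40,240,12):
    q=np.where(a[r,220:420])[0]; 
    if len(q): print(r,q.min()+220,q.max()+220,len(q),end=' | ')
print()
print([proj('wrist',np.array([g[0],g[1],12])+28*i*lx+28*k*U+[0,0,z],iw).round(1).tolist() for z in(0,102) for i,k in((-1,1),(1,1),(-1,-1),(1,-1))])
```

```text
lane mid w1 [ 560.35210536 -181.99943892   26.        ] [np.float64(512.6), np.float64(526.8), np.float64(594.4), np.float64(608.5)]
grasp [ 558.74780307 -192.60794392  162.60598301]
348
237 199 204 | 238 198 206 | 239 198 219 | 240 197 220 | 241 196 222 | 242 198 223 | 243 199 225 | 244 199 227 | 245 199 227 | 246 199 227 | 247 199 227 | 248 198 227 | 249 197 227 | 250 195 227 | 251 195 226 | 252 196 226 | 253 197 225 | 254 198 226 | 255 200 225 | 256 201 224 | 257 203 224 | 258 220 223 | 
12 [[261.4, 225.9], [245.8, 232.2], [239.2, 221.4], [261.0, 223.0], [245.3, 229.3], [238.7, 218.5], [258.4, 203.9], [242.0, 210.2], [235.2, 199.5]]
20 [[261.2, 224.3], [245.5, 230.6], [238.9, 219.8], [260.8, 221.4], [245.0, 227.6], [238.4, 216.9], [258.2, 202.1], [241.7, 208.4], [234.8, 197.6]]
26 [[261.0, 223.0], [245.3, 229.3], [238.7, 218.5], [260.6, 220.1], [244.8, 226.4], [238.1, 215.6], [258.0, 200.8], [241.5, 207.0], [234.6, 196.3]]
76 282 359 78 | 124 283 360 78 | 136 272 370 99 | 148 270 372 103 | 160 268 374 107 | 172 271 372 102 | 184 273 370 98 | 196 275 368 94 | 208 277 366 90 | 220 286 356 48 | 232 220 351 41 | 
[[283.0, 56.7], [363.7, 56.9], [289.6, 122.7], [356.6, 122.8], [266.0, 159.9], [381.1, 160.1], [278.7, 224.2], [367.7, 224.3]]
```

Request:
{"api": "send_rows", "payload": {"claw": [0,0,0,0], "dp": [[-0.07,0,-0.008],[-0.07,0,-0.008],[-0.07,0,-0.008],[0,0,0]], "turn": [[0,0.14,0],[0,0.14,0],[0,0.14,0],[0,0,0]], "newtons": 20}}

```text
clock: 10.52
eef_pos: [562.2, -113.1, 295.0]
tool_rot: [0.697, 0.668, -0.189, 0.182]
ft_force: [-3.9, -2.1, 13.1]
grip_width: 0.338
grasp_force: 50.7
```

Run:
```python
from h import *
s=ctrl.sense();print(s['ft_force'],s['grip_width'],s['wrist_torque'])
im=imaging.capture('scene');hsv=cv2.cvtColor(im,cv2.COLOR_RGB2HSV)
am=((hsv[...,0]>=5)&(hsv[...,0]<=16)&(hsv[...,1]>150)&(hsv[...,2]>60));reg=np.zeros_like(am);reg[185:236,228:266]=1;am&=reg
for r in range(196,236):
    q=np.where(am[r])[0]
    if len(q): print(r,q.min(),q.max(),end=' | ')
```

```text
[-3.92443304 -2.07054542 13.1013241 ] 0.3384659961968419 [-0.79725496  0.91000806 -0.27693853]
196 250 253 | 197 241 254 | 198 239 254 | 199 238 255 | 200 237 256 | 201 237 256 | 202 237 257 | 203 238 258 | 204 239 258 | 205 238 258 | 206 240 258 | 207 240 258 | 208 240 258 | 209 241 257 | 210 242 255 | 211 242 252 | 212 243 249 | 213 244 248 | 218 240 240 | 220 241 259 | 221 228 259 | 222 228 259 | 223 228 259 | 224 228 259 | 225 228 256 | 226 228 255 | 227 228 252 | 228 246 250 |
```

Request:
{"api": "send_rows", "payload": {"claw": [0,0.36,0.38,0.4,0.45,0.5,0.6,0.7,0.8,0.8], "dp": [[-0.01,0,-0.015],[0,0,0],[0,0,0],[0,0,0],[0,0,0],[0,0,0],[0,0,0],[0,0,0],[0,0,0],[0,0,0]], "turn": [[0,0,0],[0,0,0],[0,0,0],[0,0,0],[0,0,0],[0,0,0],[0,0,0],[0,0,0],[0,0,0],[0,0,0]], "newtons": 20}}

```text
clock: 11.4
eef_pos: [561.9, -111.2, 292.3]
tool_rot: [0.696, 0.669, -0.188, 0.18]
ft_force: [0.1, 0.3, -0.6]
grip_width: 0.802
grasp_force: 0.0
```

Run:
```python
from h import *
s=ctrl.sense();print(s['ft_force'],s['grip_width'])
im=imaging.capture('scene');hsv=cv2.cvtColor(im,cv2.COLOR_RGB2HSV)
am=((hsv[...,0]>=5)&(hsv[...,0]<=16)&(hsv[...,1]>150)&(hsv[...,2]>60));reg=np.zeros_like(am);reg[185:236,228:266]=1;am&=reg
for r in range(196,230,3):
    q=np.where(am[r])[0]
    if len(q): print(r,q.min(),q.max(),end=' | ')
```

```text
[ 0.05760269  0.26883921 -0.56569481] 0.8015247057050188
196 241 241 | 199 237 255 | 202 237 257 | 205 238 257 | 208 240 258 | 211 242 253 | 220 259 259 | 223 228 259 | 226 228 255 |
```

Request:
{"api": "send_rows", "payload": {"claw": [0.9,1,1,1,1,1,1], "dp": [[0,0,-0.2],[0,0,-0.4],[0,0,-0.6],[0,0,-0.6],[0,0,-0.6],[0,0,-0.2],[0,0,0]], "turn": [[0,0,0],[0,0,0],[0,0,0],[0,0,0],[0,0,0],[0,0,0],[0,0,0]]}}

```text
clock: 12.03
eef_pos: [564.9, -58.0, 384.6]
tool_rot: [0.696, 0.669, -0.187, 0.182]
ft_force: [-0.1, -0.0, -0.2]
grip_width: 0.996
grasp_force: 0.0
```

```bash
cat >> h.py <<'E'
def red(n,im):
    h=im.astype(int);k=((h[...,0]>130)&(h[...,1]<70)&(h[...,2]<80)).astype('uint8')
    c=cv2.connectedComponentsWithStats(k);return [(c[2][j].tolist(),c[3][j].round(1).tolist()) for j in range(1,c[0]) if c[2][j][4]>25]
E
python3 - <<'E'
from h import *
print(ctrl.sense()['clock'])
for n in('wrist','top','scene'):
    i=imaging.camera_info(n);im=imaging.capture(n);cv2.imwrite(f'pics/r_{n}.png',im[:,:,::-1])
    e=proj(n,[558,-193,163],i);print(n,'pred',e.round(1),proj(n,[558,-193,187],i).round(1),[x for x in red(n,im) if np.hypot(*(np.array(x[1])-e))<60])
E
```

```text
12.0333
wrist pred [320.1 210.7] [320.  235.7] [([301, 175, 39, 57, 1667], [320.0, 201.2]), ([302, 238, 37, 7, 38], [320.3, 242.4])]
top pred [382.1 228.7] [383. 228.] [([419, 182, 11, 15, 82], [423.6, 189.9])]
scene pred [244.7 190.3] [243.8 184.5] [([230, 164, 12, 11, 62], [234.4, 168.4]), ([240, 181, 11, 18, 108], [245.5, 190.6])]
```

Run:
```python
from h import *
a=np.radians(22)
p,r=plan([554.3,-283,260],a,12); p2,r2=plan([554.3,-283,110],a,7,p,r); plan([554.3,-283,60],a,6,p2,r2)
p0=ctrl.sense()['eef_pos'];print(p0,p,(p0+p)/2)
```

```text
12 [-0.6097, -0.0002, 0.0191] [-0.0018, 0.633, 0.0013]
7 [-0.2007, -0.0, 0.4967] [0.0, 0.0, 0.0]
6 [-0.078, -0.0, 0.1932] [0.0, 0.0, 0.0]
[563.6211869  -59.17845637 381.25775044] [ 551.80884734 -340.89807196  403.4353423 ] [ 557.71501712 -200.03826417  392.34654637]
```

Request:
{"api": "send_rows", "payload": {"claw": [1,1,1,1,1,1,1,1,1,1,1,1,1,1,1,1,1,1,1,1], "dp": [[-0.61,0,0.019],[-0.61,0,0.019],[-0.61,0,0.019],[-0.61,0,0.019],[-0.61,0,0.019],[-0.61,0,0.019],[-0.61,0,0.019],[-0.61,0,0.019],[-0.61,0,0.019],[-0.61,0,0.019],[-0.61,0,0.019],[-0.61,0,0.019],[-0.2,0,0.497],[-0.2,0,0.497],[-0.2,0,0.497],[-0.2,0,0.497],[-0.2,0,0.497],[-0.2,0,0.497],[-0.2,0,0.497],[0,0,0]], "turn": [[-0.002,0.633,0.001],[-0.002,0.633,0.001],[-0.002,0.633,0.001],[-0.002,0.633,0.001],[-0.002,0.633,0.001],[-0.002,0.633,0.001],[-0.002,0.633,0.001],[-0.002,0.633,0.001],[-0.002,0.633,0.001],[-0.002,0.633,0.001],[-0.002,0.633,0.001],[-0.002,0.633,0.001],[0,0,0],[0,0,0],[0,0,0],[0,0,0],[0,0,0],[0,0,0],[0,0,0],[0,0,0]]}}

```text
clock: 13.85
eef_pos: [550.2, -339.8, 248.5]
tool_rot: [0.709, 0.678, 0.138, -0.136]
ft_force: [-0.6, 0.2, -0.1]
grip_width: 0.998
grasp_force: 0.0
```

Run:
```python
from h import *
s=ctrl.sense();i=imaging.camera_info('wrist');im=imaging.capture('wrist');cv2.imwrite('pics/k1.png',im[:,:,::-1])
hsv=cv2.cvtColor(im,cv2.COLOR_RGB2HSV)
k=((hsv[...,0]>=6)&(hsv[...,0]<=18)&(hsv[...,1]>170)&(hsv[...,2]>120)).astype('uint8');c=cv2.connectedComponentsWithStats(k)
print(s['eef_pos'],'pred fin',proj('wrist',[554.4,-278.8,70],i).round(1),[(c[2][j].tolist(),c[3][j].round(1).tolist()) for j in range(1,c[0]) if c[2][j][4]>60])
print('cap',[x for x in red('wrist',im)],proj('wrist',[558,-193,187],i).round(1))
t=imaging.capture('scene');print(red('scene',t)); plan([554.3,-283,60],np.radians(22),6)
```

```text
[ 550.23237989 -339.7712741   248.50779833] pred fin [328.  261.3] [([270, 28, 116, 115, 8816], [326.6, 98.3]), ([318, 236, 24, 63, 500], [329.2, 268.2])]
cap [([359, 0, 21, 69, 197], [371.4, 28.3]), ([169, 35, 29, 13, 78], [179.8, 39.0]), ([0, 49, 37, 28, 411], [9.5, 64.6]), ([78, 49, 88, 27, 525], [126.3, 62.3]), ([624, 320, 16, 8, 76], [632.8, 322.7]), ([575, 337, 26, 31, 251], [588.5, 348.5])] [332.7 -70.7]
[([289, 142, 7, 12, 33], [291.9, 147.8]), ([230, 164, 12, 11, 43], [234.2, 168.9]), ([403, 175, 12, 12, 35], [410.1, 179.7]), ([240, 185, 11, 13, 106], [245.6, 191.4]), ([221, 261, 8, 12, 26], [225.4, 266.7]), ([216, 262, 4, 15, 26], [217.6, 268.4])]
6 [-0.0786, 0.0003, 0.1902] [-0.0019, -0.0037, -0.0014]
```

Request:
{"api": "send_rows", "payload": {"claw": [1,1,1,1,1,1,1,0,0,0,0,0,0,0,0,0,0], "dp": [[-0.079,0,0.19],[-0.079,0,0.19],[-0.079,0,0.19],[-0.079,0,0.19],[-0.079,0,0.19],[-0.079,0,0.19],[0,0,0],[0,0,0],[0,0,0],[0,0,0],[0,0,0],[0,0,0],[0,0,0],[0,0,0],[0,0,0],[0,0,0],[0,0,0]], "turn": [[0,0,0],[0,0,0],[0,0,0],[0,0,0],[0,0,0],[0,0,0],[0,0,0],[0,0,0],[0,0,0],[0,0,0],[0,0,0],[0,0,0],[0,0,0],[0,0,0],[0,0,0],[0,0,0],[0,0,0]], "newtons": 60}}

```text
clock: 15.37
eef_pos: [552.7, -341.3, 205.6]
tool_rot: [0.709, 0.679, 0.138, -0.131]
ft_force: [-1.8, -0.5, 6.1]
grip_width: 0.154
grasp_force: 59.0
```

Request:
{"api": "send_rows", "payload": {"claw": [0,0,0,0,0,0,0,0,0], "dp": [[0.035,0,0.014],[0.07,0,0.028],[0.07,0,0.028],[0.07,0,0.028],[0.07,0,0.028],[0.07,0,0.028],[0.046,0,0.019],[0.046,0,0.019],[0.046,0,0.019]], "turn": [[0,0,0],[0,0,0],[0,0,0],[0,0,0],[0,0,0],[0,0,0],[0,0,0],[0,0,0],[0,0,0]]}}

```text
clock: 16.12
eef_pos: [553.6, -320.5, 205.9]
tool_rot: [0.709, 0.68, 0.137, -0.13]
ft_force: [-4.7, -8.3, 6.1]
grip_width: 0.153
grasp_force: 59.5
```

Request:
{"api": "send_rows", "payload": {"claw": [0,0,0,0,0,0,0,0], "dp": [[0.046,0,0.019],[0.046,0,0.019],[0.046,0,0.019],[0.046,0,0.019],[0.046,0,0.019],[0.046,0,0.019],[0.046,0,0.019],[0.046,0,0.019]], "turn": [[0,0,0],[0,0,0],[0,0,0],[0,0,0],[0,0,0],[0,0,0],[0,0,0],[0,0,0]]}}

```text
clock: 16.78
eef_pos: [554.3, -305.1, 206.0]
tool_rot: [0.709, 0.68, 0.137, -0.129]
ft_force: [-5.6, -10.4, 7.9]
grip_width: 0.153
grasp_force: 59.7
```

Run:
```python
from h import *
s=ctrl.sense();g=s['eef_pos']+154.7*R.from_quat(s['tool_rot']).apply([0,0,1]);print(s['eef_pos'],'face~y',g[1]+40)
im=imaging.capture('scene');print([x for x in red('scene',im) if 235<x[1][0]<260 and x[1][1]<240])
t=imaging.capture('top');print([x for x in red('top',t) if 360<x[1][0]<410])
```

```text
[ 554.2502341  -305.05344615  205.96026986] face~y -207.91623768576136
[([242, 184, 12, 14, 106], [248.1, 190.6])]
[]
```

Request:
{"api": "send_rows", "payload": {"claw": [0,0,0,0,0,0,0,0,0,0,0,0,0,0,0,0,0,0,0,0], "dp": [[0.058,0,0.023],[0.07,0,0.028],[0.07,0,0.028],[0.07,0,0.028],[0.07,0,0.028],[0.07,0,0.028],[0.07,0,0.028],[0.07,0,0.028],[0.07,0,0.028],[0.07,0,0.028],[0.07,0,0.028],[0.07,0,0.028],[0.07,0,0.028],[0.07,0,0.028],[0.07,0,0.028],[0.07,0,0.028],[0.07,0,0.028],[0.07,0,0.028],[0.07,0,0.028],[0.07,0,0.028]], "turn": [[0,0,0],[0,0,0],[0,0,0],[0,0,0],[0,0,0],[0,0,0],[0,0,0],[0,0,0],[0,0,0],[0,0,0],[0,0,0],[0,0,0],[0,0,0],[0,0,0],[0,0,0],[0,0,0],[0,0,0],[0,0,0],[0,0,0],[0,0,0]]}}

```text
clock: 18.55
eef_pos: [556.9, -245.0, 205.9]
tool_rot: [0.709, 0.68, 0.137, -0.129]
ft_force: [-5.9, -10.0, 6.7]
grip_width: 0.153
grasp_force: 59.7
```

Run:
```python
from h import *
s=ctrl.sense();g=s['eef_pos']+154.7*R.from_quat(s['tool_rot']).apply([0,0,1]);print(s['eef_pos'],s['ft_force'],'face~y',g[1]+40)
im=imaging.capture('scene');print([x for x in red('scene',im) if 235<x[1][0]<290 and x[1][1]<240]);b=np.array([560.5,g[1]+68,0]);print([proj('scene',b+[0,0,z]).round(1) for z in(140,187)])
```

```text
[ 556.85474318 -244.98506754  205.89113278] [-5.9062829  -9.9523831   6.68080848] face~y -147.7619056914112
[([261, 173, 10, 18, 108], [265.5, 183.4])]
[array([266.6, 187.6]), array([265.3, 176.5])]
```

Request:
{"api": "send_rows", "payload": {"claw": [0,0,0,0,0,0,0,0,0,0,0,0,0,0,0,0,0,0,0,0], "dp": [[0.07,0,0.028],[0.07,0,0.028],[0.07,0,0.028],[0.07,0,0.028],[0.07,0,0.028],[0.07,0,0.028],[0.07,0,0.028],[0.07,0,0.028],[0.07,0,0.028],[0.07,0,0.028],[0.07,0,0.028],[0.07,0,0.028],[0.07,0,0.028],[0.07,0,0.028],[0.07,0,0.028],[0.07,0,0.028],[0.07,0,0.028],[0.07,0,0.028],[0.07,0,0.028],[0.07,0,0.028]], "turn": [[0,0,0],[0,0,0],[0,0,0],[0,0,0],[0,0,0],[0,0,0],[0,0,0],[0,0,0],[0,0,0],[0,0,0],[0,0,0],[0,0,0],[0,0,0],[0,0,0],[0,0,0],[0,0,0],[0,0,0],[0,0,0],[0,0,0],[0,0,0]]}}

```text
clock: 20.27
eef_pos: [559.5, -184.5, 205.9]
tool_rot: [0.709, 0.68, 0.137, -0.13]
ft_force: [-4.8, -8.6, 6.1]
grip_width: 0.154
grasp_force: 59.6
```

Request:
{"api": "send_rows", "payload": {"claw": [0,0,0,0,0,0,0,0,0,0,0,0,0,0,0,0], "dp": [[0.035,0,0.014],[0.035,0,0.014],[0.035,0,0.014],[0.035,0,0.014],[0.035,0,0.014],[0.035,0,0.014],[0.035,0,0.014],[0.035,0,0.014],[0.035,0,0.014],[0.035,0,0.014],[0.035,0,0.014],[0.035,0,0.014],[0.035,0,0.014],[0.035,0,0.014],[0.035,0,0.014],[0.035,0,0.014]], "turn": [[0,0,0],[0,0,0],[0,0,0],[0,0,0],[0,0,0],[0,0,0],[0,0,0],[0,0,0],[0,0,0],[0,0,0],[0,0,0],[0,0,0],[0,0,0],[0,0,0],[0,0,0],[0,0,0]]}}

```text
clock: 21.6
eef_pos: [560.5, -160.5, 205.9]
tool_rot: [0.709, 0.68, 0.137, -0.13]
ft_force: [-4.8, -10.9, 5.0]
grip_width: 0.153
grasp_force: 59.5
```

Run:
```python
from h import *
s=ctrl.sense();g=s['eef_pos']+154.7*R.from_quat(s['tool_rot']).apply([0,0,1]);print(s['eef_pos'],s['ft_force'],'face~y',g[1]+40)
im=imaging.capture('scene');print([x for x in red('scene',im) if 235<x[1][0]<310 and x[1][1]<240]);b=np.array([563.5,g[1]+68,0]);print([proj('scene',b+[0,0,z]).round(1) for z in(140,187)])
```

```text
[ 560.53247945 -160.45332173  205.87260239] [ -4.82709935 -10.90208073   5.0211775 ] face~y -63.17284107765033
[([289, 142, 11, 11, 44], [292.9, 147.0]), ([284, 164, 10, 18, 111], [289.2, 173.7])]
[array([290.2, 178.7]), array([289.4, 167.6])]
```

Request:
{"api": "send_rows", "payload": {"claw": [0,0,0,0,0,0,0,0], "dp": [[0.0175,0,0.007],[0.0175,0,0.007],[0.0175,0,0.007],[0.0175,0,0.007],[0.0175,0,0.007],[0.0175,0,0.007],[0.0175,0,0.007],[0.0175,0,0.007]], "turn": [[0,0,0],[0,0,0],[0,0,0],[0,0,0],[0,0,0],[0,0,0],[0,0,0],[0,0,0]]}}

```text
clock: 22.32
eef_pos: [560.8, -154.5, 205.9]
tool_rot: [0.709, 0.68, 0.137, -0.13]
ft_force: [-5.1, -9.8, 5.1]
grip_width: 0.157
grasp_force: 59.5
```

Request:
{"api": "send_rows", "payload": {"claw": [0,0,0,0], "dp": [[0.0175,0,0.007],[0.0175,0,0.007],[0.0175,0,0.007],[0.0175,0,0.007]], "turn": [[0,0,0],[0,0,0],[0,0,0],[0,0,0]]}}

```text
clock: 22.65
eef_pos: [560.9, -151.5, 205.9]
tool_rot: [0.709, 0.68, 0.137, -0.13]
ft_force: [-4.3, -10.7, 5.0]
grip_width: 0.155
grasp_force: 59.5
```

Request:
{"api": "send_rows", "payload": {"claw": [0,0,0,0], "dp": [[0.0175,0,0.007],[0.0175,0,0.007],[0.0175,0,0.007],[0.0175,0,0.007]], "turn": [[0,0,0],[0,0,0],[0,0,0],[0,0,0]]}}

```text
clock: 22.98
eef_pos: [561.0, -148.7, 205.9]
tool_rot: [0.709, 0.68, 0.137, -0.129]
ft_force: [-5.5, -11.8, 6.4]
grip_width: 0.151
grasp_force: 59.5
```

Request:
{"api": "send_rows", "payload": {"claw": [0,0,0,0], "dp": [[0.0175,0,0.007],[0.0175,0,0.007],[0.0175,0,0.007],[0.0175,0,0.007]], "turn": [[0,0,0],[0,0,0],[0,0,0],[0,0,0]]}}

```text
clock: 23.32
eef_pos: [561.1, -145.7, 205.9]
tool_rot: [0.709, 0.68, 0.137, -0.129]
ft_force: [-5.7, -11.6, 5.6]
grip_width: 0.152
grasp_force: 59.5
```

Run:
```python
from h import *
im=imaging.capture('scene');t=imaging.capture('top');cv2.imwrite('pics/e_s.png',im[:,:,::-1]);cv2.imwrite('pics/e_t.png',t[:,:,::-1])
print([x for x in red('scene',im) if 270<x[1][0]<310])
z=cv2.imread('pics/scene0.png')[:,:,::-1];z=np.ascontiguousarray(z)
# shift of shaker dome top region between start and now by template matching
for n,(x0,y0,x1,y1) in {'shaker':(315,160,333,188),'jar':(296,170,316,200)}.items():
    T=z[y0:y1,x0:x1];m=cv2.matchTemplate(np.ascontiguousarray(im[y0-14:y1+14,x0-14:x1+14]),T,cv2.TM_CCOEFF_NORMED);_,v,_,l=cv2.minMaxLoc(m);print(n,v,l[0]-14,l[1]-14)
print('px/10mm',proj('scene',[570,70,80])-proj('scene',[570,60,80]))
```

```text
[([289, 142, 11, 11, 48], [293.0, 147.0]), ([288, 163, 10, 18, 109], [293.3, 172.6])]
shaker 0.8937342762947083 2 0
jar 0.8299542665481567 4 -1
px/10mm [ 2.49243598 -1.0551049 ]
```

Request:
{"api": "send_rows", "payload": {"claw": [0,0,0], "dp": [[0.0175,0,0.007],[0.0175,0,0.007],[0.0175,0,0.007]], "turn": [[0,0,0],[0,0,0],[0,0,0]]}}

```text
clock: 23.67
eef_pos: [561.3, -143.5, 205.9]
tool_rot: [0.709, 0.68, 0.137, -0.129]
ft_force: [-5.6, -13.6, 6.3]
grip_width: 0.153
grasp_force: 59.7
```

Request:
{"api": "send_rows", "payload": {"claw": [0,0,0], "dp": [[0.0175,0,0.007],[0.0175,0,0.007],[0.0175,0,0.007]], "turn": [[0,0,0],[0,0,0],[0,0,0]]}}

```text
clock: 23.92
eef_pos: [561.3, -142.7, 206.1]
tool_rot: [0.709, 0.681, 0.136, -0.128]
ft_force: [-9.5, -22.6, 8.5]
grip_width: 0.146
grasp_force: 60.6
```

Request:
{"api": "send_rows", "payload": {"claw": [0,0,0,0], "dp": [[0.012,0,0.005],[0,0,0],[0,0,0],[0,0,0]], "turn": [[0,0,0],[0,0,0],[0,0,0],[0,0,0]]}}

```text
clock: 24.25
eef_pos: [561.3, -142.7, 206.2]
tool_rot: [0.709, 0.68, 0.136, -0.128]
ft_force: [-9.3, -22.0, 9.2]
grip_width: 0.155
grasp_force: 60.5
```

Request:
{"api": "send_rows", "payload": {"claw": [0.2,0.3,0.5,0.8,1,1,1,1,1,1,1,1,1,1], "dp": [[0,0,0],[0,0,0],[0,0,0],[0,0,0],[0,0,0],[0,0,0],[0,0,-0.2],[0,0,-0.4],[0,0,-0.6],[0,0,-0.6],[0,0,-0.6],[0,0,-0.6],[0,0,-0.4],[0,0,0]], "turn": [[0,0,0],[0,0,0],[0,0,0],[0,0,0],[0,0,0],[0,0,0],[0,0,0],[0,0,0],[0,0,0],[0,0,0],[0,0,0],[0,0,0],[0,0,0],[0,0,0]]}}

```text
clock: 25.42
eef_pos: [560.2, -191.0, 335.7]
tool_rot: [0.709, 0.68, 0.139, -0.128]
ft_force: [1.1, -0.0, 0.5]
grip_width: 0.999
grasp_force: 0.0
```

Run:
```python
from h import *
print(ctrl.sense()['ft_force'],ctrl.sense()['eef_pos'])
im=imaging.capture('scene');cv2.imwrite('pics/f_s.png',im[:,:,::-1])
t=imaging.capture('top');cv2.imwrite('pics/f_t.png',t[:,:,::-1])
print([x for x in red('scene',im) if 270<x[1][0]<310],[x for x in red('top',t) if 300<x[1][0]<400])
z=np.ascontiguousarray(cv2.imread('pics/scene0.png')[:,:,::-1])
for n,(x0,y0,x1,y1) in {'shaker':(315,160,333,188),'jar':(296,170,316,200),'bowl':(366,130,408,158),'spat':(170,205,198,264)}.items():
    T=z[y0:y1,x0:x1];m=cv2.matchTemplate(np.ascontiguousarray(im[y0-14:y1+14,x0-14:x1+14]),T,cv2.TM_CCOEFF_NORMED);_,v,_,l=cv2.minMaxLoc(m);print(n,round(v,2),l[0]-14,l[1]-14)
h=cv2.cvtColor(t,cv2.COLOR_RGB2HSV);k=((h[...,0]>=6)&(h[...,0]<=18)&(h[...,1]>170)&(h[...,2]>120)).astype('uint8');c=cv2.connectedComponentsWithStats(k)
print('fin',[(c[2][j].tolist(),atz('top',c[3][j],70).round(1).tolist()) for j in range(1,c[0]) if c[2][j][4]>8 and 300<c[3][j][0]<420 and 210<c[3][j][1]<250])
print('caps pred',proj('scene',[566,-20,163]).round(1),proj('top',[566,-20,187]).round(1))
```

```text
[ 1.11647724 -0.03258459  0.4929638 ] [ 560.17023    -191.04516648  335.67526872]
[([289, 142, 11, 11, 45], [292.9, 147.0]), ([289, 163, 10, 17, 100], [294.0, 172.3])] []
shaker 0.92 2 -1
jar 0.84 5 -2
bowl 1.0 0 0
spat 1.0 0 0
fin [([314, 220, 20, 18, 138], [564.1, -15.6, 70.0])]
caps pred [294.3 172.1] [326.2 225.7]
```

```bash
python3 -c "
from station import ctrl
print(ctrl.finish_job())"
```

```text
the job is handed in; nothing more can be done
None
```

I stood the bottle upright in the lane, slid the keeper until the row stopped hard against the back rest (about 24 N), let go and handed the job in after about 25 s; on the first try the bottle slipped from the grip as I lifted it and landed leaning on the keeper, which may count as a drop.

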